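Set the occlusion gap of a peristaltic pump head with a setting gauge

ROBOT

A 7-joint arm with a two-finger parallel gripper is mounted at the origin on a cart in front of the work surface, level with it; the furniture and walls round the work are solid. World frame = base frame: x ahead of the robot, y to its left, z up, the work surface at z = 0. Lengths are in m, angles in rad, forces in N, time in s.
With the tool pointing down it reaches from about 0.425 to 0.925 m from the base axis. Payload 6.8 kg.
Tool frame: the origin (TCP) lies between the finger pads; the fingertips stand 17 mm ahead of it and the grasp point (between the pads) lies 2 mm behind it; z points along the fingers, x is the direction in which the jaws open and shut, and the axes are right-handed (so a half turn about z gives the same grasp; the last joint's range is limited). The gripper opens to 85 mm and grips with 20 to 120 N. Pads are 22 mm wide; open, the fingers measure 114 mm over their backs; the gripper's body (76 mm by 85 mm) begins 54 mm behind the grasp point. The pads swing forward as they close: fully open they stand 13 mm farther back than shut.
Start: joints at [1.239, 0.477, 0.022, 1.555, -0.011, 1.109, -0.083], TCP at [0.15, -0.658, 0.248] pointing down, gripper open.
Joint ranges: [-2.96, 2.96], [-0.34, 2.1], [-1.41, 1.46], [0.24, 2.44], [-1.37, 4.51], [0.17, 1.92], [-2.96, 2.96]. Speed limits (rad/s): [2.39, 2.39, 3.14, 3.14, 3.14, 3.14, 3.14].

INTERFACE

Orientations are given as a unit quaternion [w, x, y, z].
In Python, from station import readout, read_camera, get_calibration, bot, models gives the robot as it stands.
- The arm moves only by the tool carry_out, never from a script. Its argument "deltas" is a list of rows, each a list of 2 entries, a list of its own where there are three numbers: the shift along the tool's x, y, z in cm, then the turn about the tool's z in degrees. A call has 1 to 10 rows; each row is the pose to reach, as a shift and turn from the pose measured when the call began, along the tool's axes at that moment; what a row does not reach only later rows make up. A row lasts 1/8 s, in which the tool goes at most 62.5 mm and 10.7 degrees, less where a joint would pass 70% of its speed; a pose out of reach is approached as far as the arm can. A call with a gripper value outside its range is refused whole. "hand" is the opening, from 0 (shut) to 1 (fully open), set as the call begins (left out, the last holds). The fingers move at their own pace and stop on an object; "newtons" is the grip in N (left out, the last holds). Time passes only in rows, so rows that repeat a pose let the fingers close. It gives the time, the measured TCP pose, the force and the opening at its end, in the units of the state.
- readout.get_obs(): the state, without advancing time (a new reading comes with each control period).
- read_camera(name): name is "side" or "top" or "wrist"; returns the picture (420x560x3 uint8, red, green, blue); there is no depth.
- get_calibration(name): a dict with "fov_y" (degrees; the focal length in pixels is half the picture's height over the tangent of half this angle, whatever the lens; pixels are square), "cx", "cy" (the principal point, pixels), "world_from_camera" (4x4, takes a point from camera to world coordinates). Camera axes: x right, y down, z forward; pixel columns grow to the right and rows downward; lengths in m; the calibration is good to about 2 mm. A picture is of the moment at which its call begins: read the wrist's pose just before it. get_calibration takes no time and is no camera call; for the wrist camera it gives the pose at the moment of the call.
- bot.hand_in(): hands the job in, once; it reports no verdict.
Trained networks look in the newest picture that a camera, given by its name, has taken for a name from the list of things; names that differ only in an ending like _2 or _b are one class to them, and where a whole thing is asked for, a point or a joint stands for the part that bears it (a point fixed in the world has none). Each returns a list of dicts, best first, with "score" (0 to 1); they miss things now and then, are a little off and sometimes report something else, mostly with a low value. They report only what shows in the picture. A call takes as long as a camera call. They do not tell look-alikes from the thing itself.
- models.spot_in(query, camera): "centre" ([row, column] in pixels, amid what is visible of it).
The state is a dict: "t": time; "q": joint angles; "joint_vel": joint speeds; "joint_torque": joint torques, N m; "eef_pos": TCP position; "tool_rot": TCP orientation; "contact_force": force on the tool from outside, world axes, zero at the start; "torque": the same for the moment, N m; "gripper_width": opening from 0.0 (shut) to 1.0 (fully open).
Only numpy, scipy, OpenCV 4.12 (cv2) and the standard library are available. Lean on these libraries where they do the work, as an engineer would, in place of code of your own. Each camera call takes 0.05 s, during which the arm holds its last target. There are 200 camera calls.

TASK

Take the thin setting gauge (the one with the slimmer, taller grip) out of the stand and push its blade upright into the gap between the pump head's roller and shoe until its stop flange lies flat on top, and let go of it. Then turn the thumbscrew clockwise until the shoe nips the blade and the screw seats, back it off a quarter turn, and finish still holding the thumbscrew there, so that a colleague can tighten the lock nut; leave the gauge in the gap and the thick gauge in the stand.

Things in the scene. Friction and masses are not known exactly. Their poses are not given: they have to be found in the camera images.
- pump_head: Peristaltic pump head on its back, fixed to the bench: grey base 104 (x) by 174 mm (y); rotor disc (radius 33 mm, axis at y +72 mm) at the +y end, housing with the black thumbscrew (axis at x 0, y -35 mm) at the -y end. Origin at bench level midway between gap and thumbscrew, z up. Tops of rotor disc and shoe at z 60 mm, housing top under the thumbscrew z 57 mm.
- gap_mouth (a point): Where the gauge belongs: pump_head x 0, y +35, z 60 mm, level with the tops of disc and shoe. Axes as pump_head. The roller touches the gap 2 mm from here towards +y; the shoe bounds it towards -y. Gap width 4 mm + 1.27 mm per rad of the adjuster (6.8 to 8.1 at the start, its middle 1.4 to 2 mm from here towards -y). Clear down to z 18 mm. Blade faces stand square to y.
- shoe: Aluminium occlusion shoe, a curved track 42 mm high with its top at z 60 mm, slid along the pump head's y axis by the thumbscrew (towards the roller, +y, as it tightens). Its flat middle, facing the roller, is 22 mm wide. Origin at bench level on the rotor axis when the adjuster reads 0.
- adjuster (a joint): Thumbscrew angle, rad, about the vertical. 0: the shoe just touches the 4 mm blade; positive: backed off (anticlockwise from above, wider gap). Clockwise from above lowers it. Starts at 2.2 to 3.2; end stops at -0.2 and 3.6. Turns with about 0.03 N m; on the blade it stiffens and by -0.2 it is hard against the stop: seated. Stays where it is left; does not rise or sink.
- adjuster_grip (a point): Middle of the thumbscrew's knurled black head, on its axis, z 83 mm: head 28 mm in diameter and 26 mm high (z 70 to 96 mm), to be gripped from above at any yaw. 70 mm from gap_mouth. White index line on top; marks on the collar below it, longer every quarter turn. A brass lock nut 23 mm across (z 57 to 63 mm) below is not used.
- gauge_stand: White plastic block 56 (x) by 136 (y) by 38 mm high, fixed to the bench, with slots at y +35 and -35 mm in which the two gauges stand; either gauge may be in either slot, its axes parallel to the block's. Origin at the centre of its underside.
- gauge_thin: Gauge to use, loose, about 0.13 kg. Steel blade 4 mm thick (y), 18 wide (x), reaching 30 mm below the flange, nose round; steel stop flange 24 (x) by 26 (y) by 5 mm; on it a black grip 12 thick (y), 24 wide (x), 46 mm high. Origin: centre of the flange's underside (z 38 mm in the stand, 60 when home), grip top 51 mm above. z up; a half turn about z makes no difference.
- gauge_thick: The other gauge, to be left in the stand: blade 8 mm thick (too thick for the gap), grip 22 mm thick (y), 24 wide and only 30 mm high. Origin: centre of its flange's underside, z up.
Mind the look-alikes: they are no part of the job. Leave any pink or red look-alike of the gauge_thin alone.

How it is judged:
By the outcome, as a careful person would: the job done as asked, in the order asked, and still so for the second after the job is handed in, while the arm keeps its last pose, push and grip.
It also fails if it takes over 72 s, if anything falls off the work surface, if the arm or the gripper's body presses on something with over 40 N, if the wrist force passes 120 N, or if a joint passes its speed limit or range.

## Working session

There is one attempt and no reset: what is moved stays moved. The work goes in short steps, Python scripts to look and compute and a tool call to move; the robot and the scene stay as the last step left them, time stands still between calls to the robot, and variables do not carry over. Pictures are saved under pics/ and viewed, about 8 in all and at most 12, crops included, and the job is handed in when it is done.

Besides the shell and the picture viewer there is one more tool, called after "Call:" by a JSON object that holds its "fn" and its "kwargs", one argument or row to a line. carry_out: Moves the arm, as the interface text tells. Its arguments: {"type":"object","properties":{"deltas":{"type":"array"},"hand":{"type":"number"},"newtons":{"type":"number"}},"required":["deltas"]}

```bash
mkdir -p pics; ls; cat > h.py <<'E'
import numpy as np, cv2
from station import readout, read_camera, get_calibration, bot, models
def px2z(cal,rc,z):
    f=210/np.tan(np.radians(cal['fov_y'])/2); T=np.array(cal['world_from_camera'])
    d=T[:3,:3]@np.array([(rc[1]-cal['cx'])/f,(rc[0]-cal['cy'])/f,1]); o=T[:3,3]
    return o+d*(z-o[2])/d[2]
def proj(cal,p):
    f=210/np.tan(np.radians(cal['fov_y'])/2); T=np.linalg.inv(np.array(cal['world_from_camera']))
    c=T[:3,:3]@np.array(p)+T[:3,3]; return np.array([cal['cy']+f*c[1]/c[2],cal['cx']+f*c[0]/c[2]])
def snap(n,fn=None):
    im=read_camera(n)
    if fn: cv2.imwrite('pics/'+fn,im[:,:,::-1])
    return im
E
python3 - <<'E'
from h import *
np.set_printoptions(precision=4,suppress=True)
print(readout.get_obs())
ims=[]
for n in ['top','side']:
    im=snap(n,n+'0.png'); c=get_calibration(n); print(n,c)
    for q,z in [('pump_head',.05),('adjuster_grip',.096),('gauge_stand',.038),('gauge_thin',.06),('gauge_thick',.055),('shoe',.06)]:
        for d in models.spot_in(q,n)[:4]: print(q,np.round(d['centre'],1),round(d['score'],2),px2z(c,d['centre'],z))
E
```

```text
pics
{'t': 0.0, 'q': array([ 1.2389,  0.4778,  0.0223,  1.5564, -0.0115,  1.1093, -0.0831]), 'joint_vel': array([-0.0004,  0.0021, -0.    , -0.0001, -0.0003, -0.001 , -0.0014]), 'joint_torque': array([  0.0007, -59.6456,   1.6092, -28.1194,   0.0127,   0.0092,
         0.    ]), 'eef_pos': array([ 0.1497, -0.6576,  0.2473]), 'tool_rot': array([-0.0005,  0.7817, -0.6237, -0.0007]), 'contact_force': array([0.5116, 0.8656, 0.1116]), 'torque': array([ 0.0075, -0.0344,  0.0304]), 'gripper_width': 0.9969992224199559}
top {'fov_y': 46.702181280522154, 'cx': 289.45591110274466, 'cy': 209.54723055950492, 'world_from_camera': array([[-0.0197, -0.9974,  0.07  ,  0.3994],
       [-0.9995,  0.0213,  0.0222,  0.083 ],
       [-0.0236, -0.0695, -0.9973,  0.9885],
       [ 0.    ,  0.    ,  0.    ,  1.    ]])}
pump_head [204.7 357.8] 0.84 [ 0.4718 -0.0281  0.05  ]
adjuster_grip [201.4 399.3] 0.69 [ 0.4727 -0.0987  0.096 ]
gauge_stand [219.7 226.6] 0.73 [0.4488 0.2279 0.038 ]
gauge_thin [262.8 166.3] 0.66 [0.3676 0.3411 0.06  ]
gauge_thin [270.5 216.6] 0.5 [0.3512 0.2447 0.06  ]
gauge_thin [223.3 208
[... 375 characters left out ...]
154],
       [ 0.0022, -0.7071, -0.7071,  0.7433],
       [ 0.    ,  0.    ,  0.    ,  1.    ]])}
pump_head [188.7 301.1] 0.56 [ 0.4542 -0.0221  0.05  ]
adjuster_grip [153.2 309.9] 0.55 [ 0.4731 -0.0836  0.096 ]
adjuster_grip [179.4 304.7] 0.47 [ 0.4379 -0.0069  0.096 ]
gauge_stand [189.  297.4] 0.69 [ 0.4667 -0.0278  0.038 ]
gauge_stand [285.5 228.4] 0.56 [0.4321 0.2518 0.038 ]
gauge_thin [342.3 220.7] 0.89 [0.3639 0.3539 0.06  ]
gauge_thin [281.8 221.7] 0.86 [0.4354 0.2636 0.06  ]
gauge_thin [305.6 265.9] 0.73 [0.3445 0.2594 0.06  ]
gauge_thin [155.1 311.2] 0.51 [ 0.4892 -0.1184  0.06  ]
gauge_thick [250.3 235.3] 0.54 [0.4622 0.1917 0.055 ]
shoe [180.4 300.3] 0.95 [ 0.4639 -0.0335  0.06  ]
```

View pics/top0.png

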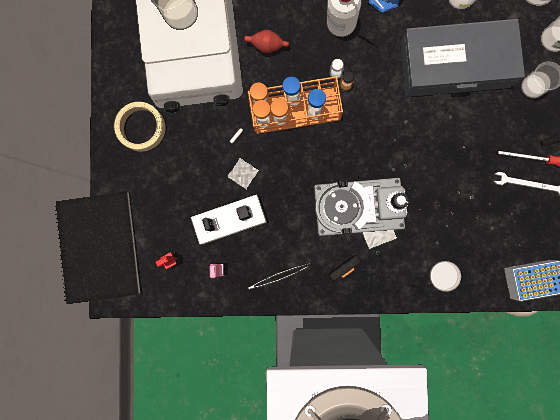

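View pics/side0.png

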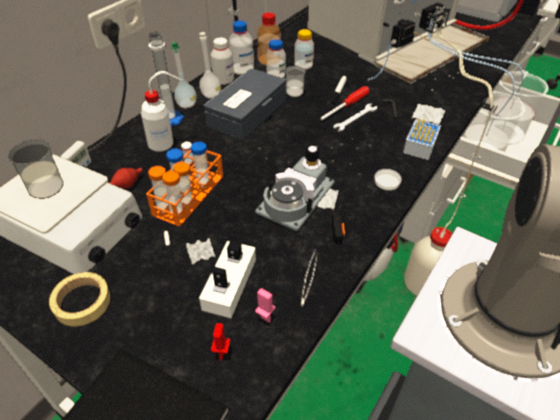

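```bash
python3 - <<'E'
import cv2,numpy as np
t=cv2.imread('pics/top0.png');s=cv2.imread('pics/side0.png')
a=cv2.resize(t[185:250,180:280],(400,260),interpolation=3)
b=cv2.resize(t[165:250,305:415],(400,309),interpolation=3)
c=cv2.resize(s[230:325,190:270],(337,400),interpolation=3)
W=np.zeros((600,800,3),np.uint8);W[:260,:400]=a;W[260:569,:400]=b;W[:400,400:737]=c
cv2.imwrite('pics/c1.png',W)
E
```

```text
(no output)
```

View pics/c1.png

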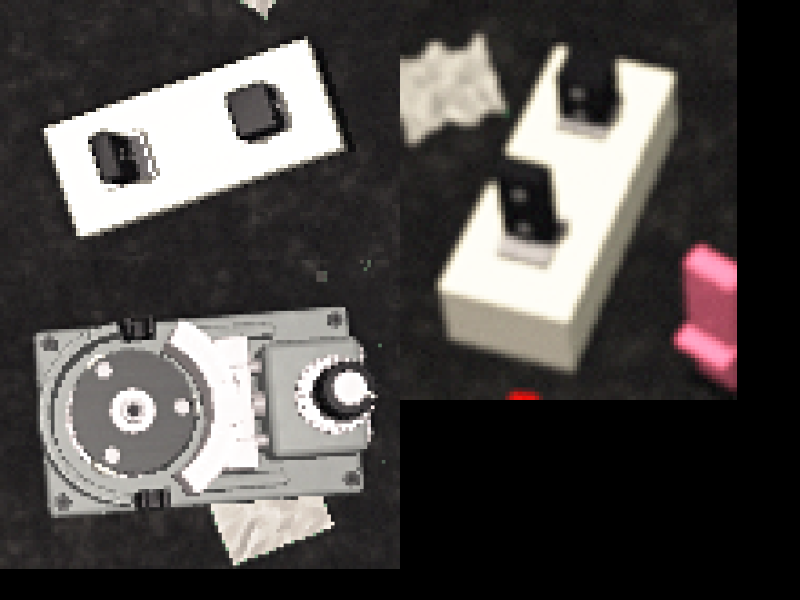

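```bash
python3 - <<'E'
from h import *
np.set_printoptions(precision=4,suppress=True)
c=get_calibration('top')
S=[px2z(c,(185+y/4-.4,180+x/4-.4),.038)[:2] for x,y in [(45,130),(305,38),(348,150),(80,236)]]
S=np.array(S);print(S,S.mean(0))
for a,b in [(0,1),(3,2),(1,2),(0,3)]: d=S[b]-S[a]; print(np.hypot(*d),np.degrees(np.arctan2(d[1],d[0])))
k=110/400
r=px2z(c,(165+409*k-.4,305+133*k-.4),.062); a=px2z(c,(165+385*k-.4,305+350*k-.4),.096)
print(r,a,np.linalg.norm((r-a)[:2]),np.degrees(np.arctan2((r-a)[1],(r-a)[0])))
B=[px2z(c,(165+y*k-.4,305+x*k-.4),.012)[:2] for x,y in [(33,332),(343,308),(370,490),(50,517)]]
B=np.array(B);print(B,B.mean(0))
for p,q in [(1,0),(2,3)]: d=B[q]-B[p]; print(np.hypot(*d),np.degrees(np.arctan2(d[1],d[0])))
o=readout.get_obs()
from scipy.spatial.transform import Rotation as R
w,x,y,z=o['tool_rot'];M=R.from_quat([x,y,z,w]).as_matrix();print(M)
cw=get_calibration('wrist');print(cw, M.T@(np.array(cw['world_from_camera'])[:3,3]-o['eef_pos']),M.T@np.array(cw['world_from_camera'])[:3,:3])
E
```

```text
[[0.4554 0.2984]
 [0.498  0.1697]
 [0.4424 0.1494]
 [0.403  0.2815]] [0.4497 0.2248]
0.13560010773627817 -71.68651165631253
0.13781642385616724 -73.38807114670793
0.05912454754452614 -159.9568420355303
0.055006613874044395 -162.072891818625
[0.3346 0.0086 0.062 ] [ 0.347 -0.097  0.096] 0.10630956972972666 96.64626952085244
[[ 0.3741  0.0582]
 [ 0.384  -0.1116]
 [ 0.2851 -0.1228]
 [ 0.2735  0.0513]] [ 0.3292 -0.0312]
0.17014475264315598 93.31526475113527
0.17443461696407922 93.81447947200401
[[ 0.2219 -0.9751  0.    ]
 [-0.9751 -0.2219 -0.    ]
 [ 0.     -0.     -1.    ]]
{'fov_y': 58.80799005415711, 'cx': 287.84426191024744, 'cy': 209.47030417498107, 'world_from_camera': array([[ 0.2221, -0.9324, -0.285 ,  0.2228],
       [-0.975 , -0.2126, -0.0645, -0.6436],
       [-0.0005,  0.2922, -0.9563,  0.3744],
       [ 0.    ,  0.    ,  0.    ,  1.    ]])} [ 0.002  -0.0744 -0.1261] [[ 1.      0.0003 -0.0004]
 [-0.0002  0.9563  0.2923]
 [ 0.0005 -0.2923  0.9563]]
```

```bash
python3 - <<'E'
from h import *
np.set_printoptions(precision=4,suppress=True)
c=get_calibration('top')
k=110/400
r=px2z(c,(165+149*k-.4,305+133*k-.4),.062); a=px2z(c,(165+125*k-.4,305+350*k-.4),.096)
print(r,a,np.linalg.norm((r-a)[:2]),np.degrees(np.arctan2((r-a)[1],(r-a)[0])))
B=[px2z(c,(165+(y-260)*k-.4,305+x*k-.4),.012)[:2] for x,y in [(33,332),(343,308),(370,490),(50,517)]]
B=np.array(B);print(B,B.mean(0))
for p,q in [(1,0),(2,3)]: d=B[q]-B[p]; print(np.hypot(*d),np.degrees(np.arctan2(d[1],d[0])))
th=np.radians(-72.5+90); 
print('thin',[.4497,.2248]+35/1000*np.array([-np.sin(th),np.cos(th)]))
E
```

```text
[0.4699 0.0049 0.062 ] [ 0.4771 -0.1017  0.096 ] 0.10680154458962504 93.85848493990794
[[ 0.5178  0.0549]
 [ 0.5272 -0.1167]
 [ 0.4263 -0.1279]
 [ 0.4151  0.0479]] [ 0.4716 -0.0354]
0.17185035330994328 93.16221409804332
0.1761671705404987 93.66786059573806
thin [0.4392 0.2582]
```

Call:
{"fn": "carry_out", "kwargs": {
  "deltas": [
    [[-37.3,-42.3,0],0],
    [[-37.3,-42.3,0],0],
    [[-37.3,-42.3,0],0],
    [[-37.3,-42.3,0],0],
    [[-37.3,-42.3,0],0],
    [[-37.3,-42.3,0],0],
    [[-37.3,-42.3,0],0],
    [[-37.3,-42.3,0],0],
    [[-37.3,-42.3,0],0],
    [[-37.3,-42.3,0],0]
  ],
  "hand": 0.5
}}

```text
t: 1.95
eef_pos: [0.4825, -0.1953, 0.2488]
tool_rot: [-0.001, 0.785, -0.62, 0.0]
contact_force: [0.5, -0.4, -0.2]
gripper_width: 0.498
```

```bash
cat >> h.py <<'E'
from scipy.spatial.transform import Rotation as R
def st():
    o=readout.get_obs();w,x,y,z=o['tool_rot'];M=R.from_quat([x,y,z,w]).as_matrix()
    return o,M
def to(x,y,z,yaw=None):
    "delta cm in tool axes and turn deg to reach world point with jaw axis yaw (deg, world)"
    o,M=st(); d=M.T@(np.array([x,y,z])-o['eef_pos'])*100
    cy=np.degrees(np.arctan2(M[1,0],M[0,0])); t=0 if yaw is None else (cy-yaw+180)%360-180
    print('pos',o['eef_pos'].round(4),'yaw',round(cy,2),'tilt',M[2].round(4),'q',o['q'].round(2),'t',round(o['t'],2))
    print('delta',d.round(2),'turn',round(t,1))
E
python3 -c "
from h import *
to(.44-.0,.258,.25,-72.5)"
```

```text
pos [ 0.4825 -0.1953  0.2488] yaw -76.65 tilt [-0.0011 -0.0026 -1.    ] q [ 0.5   0.24 -0.27  1.91  0.07  1.   -1.14] t 1.95
delta [-45.09  -6.33  -0.05] turn -4.1
```

Call:
{"fn": "carry_out", "kwargs": {
  "deltas": [
    [[-45.1,-6.3,0],-4.1],
    [[-45.1,-6.3,0],-4.1],
    [[-45.1,-6.3,0],-4.1],
    [[-45.1,-6.3,0],-4.1],
    [[-45.1,-6.3,0],-4.1],
    [[-45.1,-6.3,0],-4.1],
    [[-45.1,-6.3,0],-4.1],
    [[-45.1,-6.3,0],-4.1],
    [[-45.1,-6.3,0],-4.1],
    [[-45.1,-6.3,0],-4.1]
  ]
}}

```text
t: 3.2
eef_pos: [0.4402, 0.2561, 0.2492]
tool_rot: [-0.001, 0.806, -0.593, 0.001]
contact_force: [0.1, -1.0, 0.2]
gripper_width: 0.504
```

```bash
python3 -c "
from h import *
to(.44-.0,.258,.25,-72.5)
c=get_calibration('wrist');snap('wrist','w1.png')
for q in ['gauge_thin','gauge_thick']:
  for d in models.spot_in(q,'wrist'): print(q,d['centre'],d['score'],px2z(c,d['centre'],.08))
for n,p in dict(thin=(.4392,.2582,.089)).items(): print(n,proj(c,p))
"
```

```text
pos [0.4402 0.2561 0.2492] yaw -72.67 tilt [ 3.0e-04 -2.1e-03 -1.0e+00] q [-0.14  0.26 -0.59  1.91  0.17  1.02 -2.08] t 3.2
delta [-0.19 -0.04 -0.08] turn -0.2
gauge_thin [271.6, 266.7] 0.92 [0.36633663 0.25031445 0.08      ]
gauge_thin [183.8, 284.5] 0.91 [0.44589504 0.25866649 0.08      ]
gauge_thin [223.0, 174.6] 0.6 [0.38633041 0.33662485 0.08      ]
gauge_thick [182.1, 360.9] 0.86 [0.46569973 0.19997812 0.08      ]
thin [194.38231562 282.46812999]
```

View pics/w1.png

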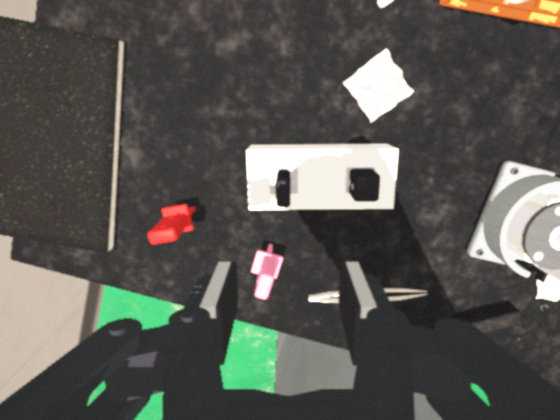

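```bash
python3 - <<'E'
from h import *
np.set_printoptions(precision=4,suppress=True)
im=cv2.imread('pics/w1.png');g=cv2.cvtColor(im,6);c=get_calibration('wrist')
m=(g>170).astype(np.uint8);m[:135]=0;m[225:]=0;m[:,:235]=0;m[:,405:]=0
cs,_=cv2.findContours(m,0,1);k=max(cs,key=cv2.contourArea)
b=cv2.boxPoints(cv2.minAreaRect(k));W=np.array([px2z(c,(p[1],p[0]),.038)[:2] for p in b]);print(b,W,W.mean(0))
for i in range(4): d=W[(i+1)%4]-W[i];print(np.hypot(*d),np.degrees(np.arctan2(d[1],d[0])))
sub=g[160:215,265:305];mm=(sub<70).astype(np.uint8);n,l,s,ce=cv2.connectedComponentsWithStats(mm);print(s,ce)
print(g[180:200:6,270:300])
x,y,w,h,_=s[1+np.argmax(s[1:,4])]
for r,cc in [(160+y,265+x),(160+y,265+x+w),(160+y+h,265+x),(160+y+h,265+x+w)]: print(r,cc,px2z(c,(r-.5,cc-.5),.089))
E
```

```text
[[244.8721 145.095 ]
 [397.8937 142.2612]
 [399.1093 207.9054]
 [246.0877 210.7391]] [[0.46   0.301 ]
 [0.5034 0.1705]
 [0.4466 0.1461]
 [0.4008 0.2835]] [0.4527 0.2253]
0.1374779273098789 -71.63355757961243
0.061821981462422716 -156.73809980031535
0.14480572720039128 108.42886908452226
0.061788313526752035 16.463333269669345
[[   0    0   40   55 1734]
 [  12   11   13   35  356]
 [   5   51   35    4  110]] [[19.4729 25.0334]
 [18.1208 28.6433]
 [24.3909 52.6818]]
[[255 255 255 255 255 253 200 101  65  62  70  69  67  68  65  56  44  42
   41  75 128 167 187 192 193 190 195 213 232 241]
 [207 198 201 200 178 138  90  74  74  61  49  41  40  39  42  38  39  39
   43  72 123 163 182 185 190 186 191 210 230 240]
 [214 195 192 190 173 135  85  43  39  38  38  38  40  39  42  39  38  39
   47  77 126 169 191 193 192 190 200 218 234 242]
 [246 252 255 255 255 248 175  80  41  34  39  38  40  40  36  38  39  37
   45 103 180 229 241 243 244 243 244 243 243 243]]
171 277 [0.4562 0.2685 0.089 ]
171 290 [0.4592 0.2589 0.089 ]
206 277 [0.429  0.2603 0.089 ]
206 290 [0.4321 0.2504 0.089 ]
```

```bash
python3 -c "
from h import *
to(.441,.2585,.070,-72.4)"
```

```text
pos [0.4402 0.2563 0.2494] yaw -72.71 tilt [-1.0e-04 -2.5e-03 -1.0e+00] q [-0.14  0.26 -0.59  1.91  0.17  1.02 -2.08] t 3.35
delta [-0.19 -0.09 17.94] turn -0.3
```

Call:
{"fn": "carry_out", "kwargs": {
  "deltas": [
    [[-0.2,-0.1,5],-0.3],
    [[-0.2,-0.1,10],-0.3],
    [[-0.2,-0.1,13],-0.3],
    [[-0.2,-0.1,15.5],-0.3],
    [[-0.2,-0.1,17],-0.3],
    [[-0.2,-0.1,17.9],-0.3],
    [[-0.2,-0.1,17.9],-0.3],
    [[-0.2,-0.1,17.9],-0.3]
  ]
}}

```text
t: 4.35
eef_pos: [0.4416, 0.2589, 0.0712]
tool_rot: [-0.002, 0.807, -0.591, 0.001]
contact_force: [0.7, 0.7, 0.1]
gripper_width: 0.5
```

Call:
{"fn": "carry_out", "kwargs": {
  "deltas": [
    [[0,0,0],0],
    [[0,0,0],0],
    [[0,0,0],0],
    [[0,0,0],0],
    [[0,0,0],0],
    [[0,0,0],0]
  ],
  "hand": 0,
  "newtons": 40
}}

```text
t: 5.1
eef_pos: [0.442, 0.2593, 0.0718]
tool_rot: [-0.002, 0.807, -0.591, 0.001]
contact_force: [-0.4, -0.1, 5.1]
gripper_width: 0.136
```

Call:
{"fn": "carry_out", "kwargs": {
  "deltas": [
    [[0,0,-1.5],0],
    [[0,0,-3],0],
    [[0,0,-5],0],
    [[0,0,-8],0],
    [[0,0,-11],0],
    [[0,0,-11],0]
  ]
}}

```text
t: 5.85
eef_pos: [0.4427, 0.26, 0.1847]
tool_rot: [-0.005, 0.807, -0.591, 0.002]
contact_force: [0.2, -0.4, -2.0]
gripper_width: 0.132
```

```bash
python3 -c "
from h import *
to(.4726,-.0318-.0017,.18,-86.3)
snap('wrist','w2.png')"
```

```text
pos [0.4427 0.26   0.1847] yaw -72.42 tilt [-0.0014 -0.0103 -0.9999] q [-0.17  0.34 -0.58  1.98  0.24  0.88 -2.14] t 5.85
delta [28.89  6.02  0.37] turn 13.9
```

View pics/w2.png

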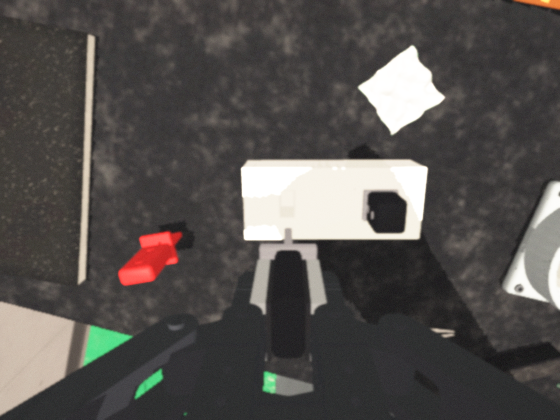

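Call:
{"fn": "carry_out", "kwargs": {
  "deltas": [
    [[28.9,6.0,-1.5],13.9],
    [[28.9,6.0,-1.5],13.9],
    [[28.9,6.0,-1.5],13.9],
    [[28.9,6.0,-1.5],13.9],
    [[28.9,6.0,-1.5],13.9],
    [[28.9,6.0,-1.5],13.9],
    [[28.9,6.0,-1.5],13.9],
    [[28.9,6.0,-1.5],13.9]
  ]
}}

```text
t: 6.9
eef_pos: [0.4715, -0.0329, 0.197]
tool_rot: [-0.003, 0.73, -0.683, 0.001]
contact_force: [0.6, -0.1, -1.4]
gripper_width: 0.134
```

```bash
python3 -c "
from h import *
to(.4726,-.0318-.0017,.18,-86.3)
c=get_calibration('wrist');snap('wrist','w3.png')
for n,p in dict(rot=(.468,.005,.06),adj=(.4771,-.1017,.096),gap=(.4726,-.0335,.06)).items(): print(n,proj(c,p))
for q in ['shoe','adjuster_grip','pump_head']:
  for d in models.spot_in(q,'wrist'): print(q,d['centre'],d['score'],px2z(c,d['centre'],.096))
"
```

```text
pos [ 0.4715 -0.0329  0.197 ] yaw -86.18 tilt [-0.003  -0.0064 -1.    ] q [ 0.3   0.23 -0.41  2.06  0.12  0.86 -1.68] t 6.9
delta [ 0.07 -0.09  1.7 ] turn 0.1
rot [204.48718543 234.07388164]
adj [217.09968267 393.02093766]
gap [201.89953186 286.70298417]
shoe [195.7, 303.1] 0.78 [ 0.4873015  -0.04311676  0.096     ]
shoe [188.4, 291.6] 0.5 [ 0.4915215  -0.03555457  0.096     ]
adjuster_grip [216.5, 391.9] 0.74 [ 0.47745133 -0.1009251   0.096     ]
pump_head [188.2, 291.0] 0.84 [ 0.49162434 -0.03517043  0.096     ]
```

View pics/w3.png

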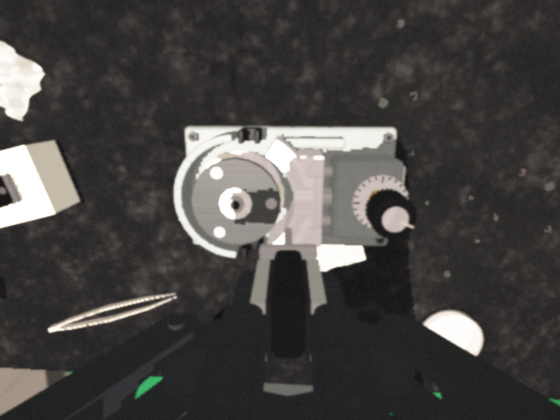

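```bash
python3 -c "
import cv2
im=cv2.imread('pics/w3.png')[120:265,175:425]
im=cv2.convertScaleAbs(im,alpha=1.3)
cv2.imwrite('pics/c3.png',cv2.resize(im,(800,464),interpolation=2))"
```

```text
(no output)
```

View pics/c3.png

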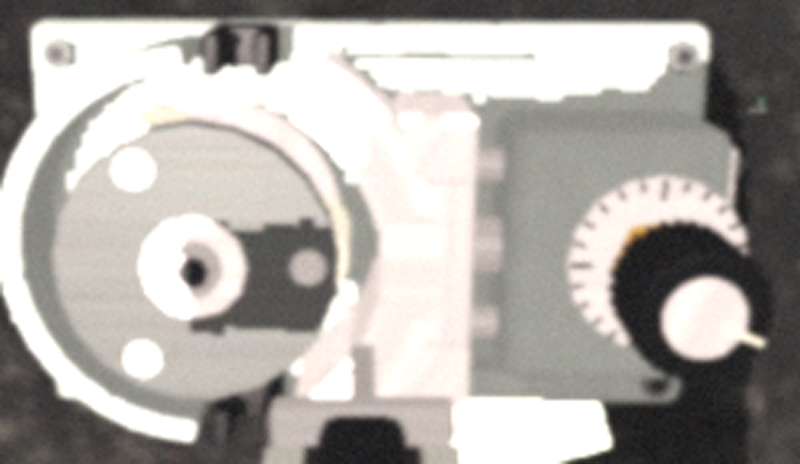

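Call:
{"fn": "carry_out", "kwargs": {
  "deltas": [
    [[0,-0.28,2],0.1],
    [[0,-0.28,4],0.1],
    [[0,-0.28,5.5],0.1],
    [[0,-0.28,6.3],0.1],
    [[0,-0.28,6.7],0.1],
    [[0,-0.28,6.7],0.1],
    [[0,-0.28,6.7],0.1]
  ]
}}

```text
t: 7.98
eef_pos: [0.4755, -0.0332, 0.1309]
tool_rot: [-0.004, 0.729, -0.684, 0.002]
contact_force: [0.3, 0.7, -1.7]
gripper_width: 0.134
```

```bash
python3 -c "
from h import *
to(.4743,-.0329,.094,-86.3);print(st()[0]['contact_force'])
w=snap('wrist');s=snap('side')
W=np.zeros((520,800,3),np.uint8)
W[:480,:400]=cv2.resize(w[110:290,210:360],(400,480),interpolation=2);W[:480,400:]=cv2.resize(s[120:240,250:350],(400,480),interpolation=2)
cv2.imwrite('pics/c4.png',W[:,:,::-1])"
```

```text
pos [ 0.4755 -0.0332  0.1309] yaw -86.33 tilt [-0.0024 -0.0081 -1.    ] q [ 0.27  0.34 -0.39  2.11  0.19  0.72 -1.74] t 7.97
delta [-0.03  0.15  3.69] turn -0.0
[ 0.31324819  0.66153866 -1.66814156]
```

View pics/c4.png

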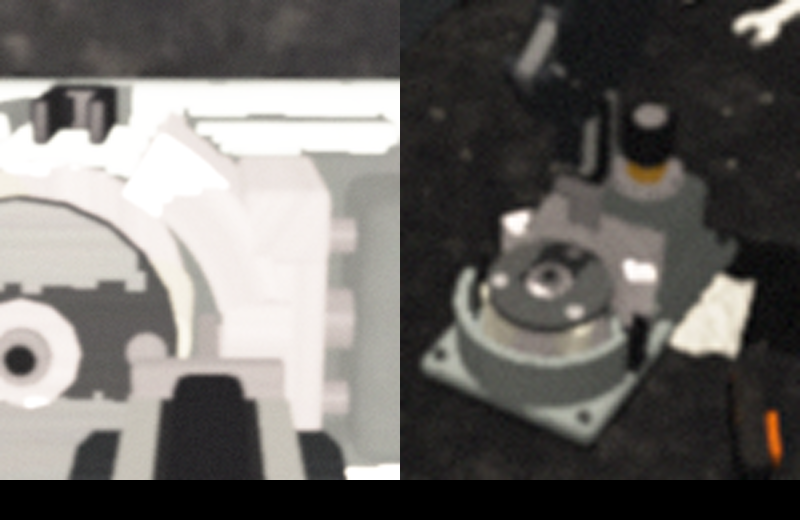

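Call:
{"fn": "carry_out", "kwargs": {
  "deltas": [
    [[0,0,0.5],0],
    [[0,0,1.0],0],
    [[0,0,1.5],0],
    [[0,0,1.5],0]
  ]
}}

```text
t: 8.57
eef_pos: [0.4751, -0.0332, 0.1152]
tool_rot: [-0.003, 0.729, -0.684, 0.001]
contact_force: [0.4, -0.1, -2.3]
gripper_width: 0.136
```

Free entry (blade tip ~8 mm below the tops). Continue.

Call:
{"fn": "carry_out", "kwargs": {
  "deltas": [
    [[0,0,0.5],0],
    [[0,0,1.0],0],
    [[0,0,1.5],0],
    [[0,0,1.8],0],
    [[0,0,1.8],0]
  ]
}}

```text
t: 9.2
eef_pos: [0.4751, -0.0331, 0.097]
tool_rot: [-0.003, 0.729, -0.684, 0.001]
contact_force: [-0.2, 0.4, -1.2]
gripper_width: 0.135
```

Call:
{"fn": "carry_out", "kwargs": {
  "deltas": [
    [[0,0,0.2],0],
    [[0,0,0.4],0],
    [[0,0,0.5],0],
    [[0,0,0.5],0]
  ]
}}

```text
t: 9.7
eef_pos: [0.4754, -0.033, 0.0937]
tool_rot: [-0.003, 0.729, -0.684, 0.002]
contact_force: [-6.6, 0.8, 21.4]
gripper_width: 0.137
```

Call:
{"fn": "carry_out", "kwargs": {
  "deltas": [
    [[0,0,-0.05],0],
    [[0,0,-0.05],0],
    [[0,0,-0.05],0],
    [[0,0,-0.05],0]
  ],
  "hand": 0.45
}}

```text
t: 10.2
eef_pos: [0.4753, -0.033, 0.094]
tool_rot: [-0.003, 0.729, -0.684, 0.002]
contact_force: [0.7, -1.1, -0.5]
gripper_width: 0.452
```

Call:
{"fn": "carry_out", "kwargs": {
  "deltas": [
    [[0,0,-1],0],
    [[0,0,-3],0],
    [[0,0,-6],0],
    [[0,0,-10],0],
    [[0,0,-11],0],
    [[0,0,-11],0],
    [[0,0,-11],0]
  ]
}}

```text
t: 11.08
eef_pos: [0.4738, -0.0334, 0.203]
tool_rot: [-0.002, 0.729, -0.684, 0.001]
contact_force: [0.7, -0.4, -0.7]
gripper_width: 0.453
```

```bash
python3 -c "
from h import *
to(.4763,-.1025,.15)
c=get_calibration('wrist');w=snap('wrist');s=snap('side')
for d in models.spot_in('adjuster_grip','wrist'): print(d['centre'],d['score'],px2z(c,d['centre'],.09))
W=np.zeros((600,800,3),np.uint8)
W[:420,:500]=cv2.resize(w[110:278,210:410],(500,420),interpolation=2);W[:360,500:]=cv2.resize(s[120:240,250:350],(300,360),interpolation=2)
cv2.imwrite('pics/c5.png',W[:,:,::-1])"
```

```text
pos [ 0.4738 -0.0334  0.203 ] yaw -86.33 tilt [-0.0019 -0.0044 -1.    ] q [ 0.3   0.23 -0.41  2.05  0.12  0.88 -1.68] t 11.07
delta [6.92 0.21 5.28] turn 0
[215.7, 389.3] 0.84 [ 0.47612624 -0.10341305  0.09      ]
```

View pics/c5.png

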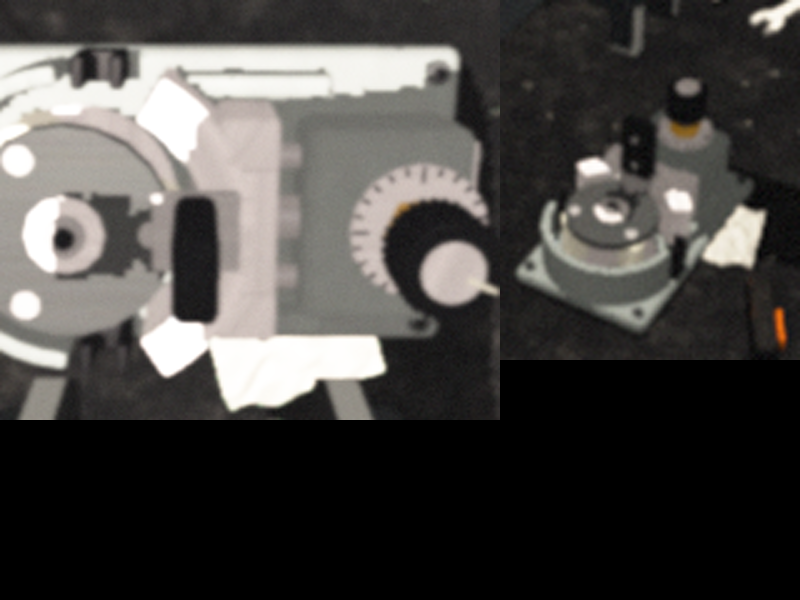

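Call:
{"fn": "carry_out", "kwargs": {
  "deltas": [
    [[3,0.1,2],-10],
    [[6.8,0.1,4],-20],
    [[6.8,0.1,4.5],-30],
    [[6.8,0.1,4.5],-40],
    [[6.8,0.1,4.5],-50],
    [[6.8,0.1,4.5],-60],
    [[6.8,0.1,4.5],-70],
    [[6.8,0.1,4.5],-80],
    [[6.8,0.1,4.5],-90],
    [[6.8,0.1,4.5],-100]
  ],
  "hand": 0.6
}}

```text
t: 12.48
eef_pos: [0.4771, -0.101, 0.1571]
tool_rot: [-0.001, 0.993, 0.122, 0.002]
contact_force: [0.3, -0.5, -1.0]
gripper_width: 0.601
```

Call:
{"fn": "carry_out", "kwargs": {
  "deltas": [
    [[0,0,0],-10],
    [[0,0,0],-20],
    [[0,0,0],-30],
    [[0,0,0],-40],
    [[0,0,0],-50],
    [[0,0,0],-56],
    [[0,0,0],-56]
  ]
}}

```text
t: 13.35
eef_pos: [0.4768, -0.1009, 0.1565]
tool_rot: [-0.001, 0.819, 0.573, 0.002]
contact_force: [0.3, 0.4, 0.6]
gripper_width: 0.602
```

```bash
python3 -c "
from h import *
to(.4765,-.101,.088,70)
c=get_calibration('wrist');snap('wrist','w6.png')
print(proj(c,(.4765,-.101,.096)))
for d in models.spot_in('adjuster_grip','wrist'): print(d['centre'],d['score'],px2z(c,d['centre'],.09))
"
```

```text
pos [ 0.4768 -0.1009  0.1565] yaw 69.95 tilt [ 4.5e-03  4.0e-04 -1.0e+00] q [ 0.84  0.44 -0.92  2.04  0.45  0.88  0.89] t 13.35
delta [-0.05 -0.03  6.85] turn -0.0
[238.38664485 290.09246188]
[234.2, 289.9] 0.71 [ 0.47637213 -0.10099958  0.09      ]
```

View pics/w6.png

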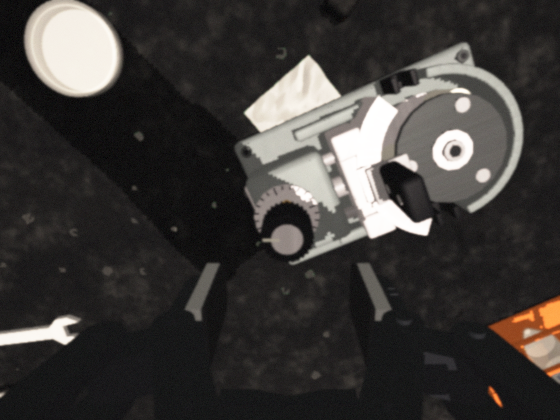

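Call:
{"fn": "carry_out", "kwargs": {
  "deltas": [
    [[0,0,2],0],
    [[0,0,4],0],
    [[0,0,5.5],0],
    [[0,0,6.4],0],
    [[0,0,6.6],0],
    [[0,0,6.6],0]
  ]
}}

```text
t: 14.2
eef_pos: [0.4774, -0.1006, 0.091]
tool_rot: [-0.001, 0.82, 0.573, 0.002]
contact_force: [-0.5, -0.1, 0.1]
gripper_width: 0.6
```

Call:
{"fn": "carry_out", "kwargs": {
  "deltas": [
    [[0,0,0],0],
    [[0,0,0],0],
    [[0,0,0],0],
    [[0,0,0],0],
    [[0,0,0],0]
  ],
  "hand": 0,
  "newtons": 25
}}

```text
t: 14.82
eef_pos: [0.4775, -0.1015, 0.0917]
tool_rot: [0.0, 0.82, 0.573, 0.002]
contact_force: [-1.3, -2.3, 5.5]
gripper_width: 0.317
```

```bash
python3 -c "
from h import *
to(.4763,-.102,.09,70)
o=st()[0];print(o['contact_force'],o['torque'],o['gripper_width'])"
```

```text
pos [ 0.4775 -0.1015  0.0917] yaw 69.85 tilt [ 0.0026  0.0023 -1.    ] q [ 0.76  0.53 -0.83  2.08  0.57  0.76  0.78] t 14.82
delta [-0.09 -0.1   0.17] turn -0.2
[-1.2908316  -2.28953624  5.47764998] [-0.43377351  0.40682381  0.0250481 ] 0.3171581163716648
```

Call:
{"fn": "carry_out", "kwargs": {
  "deltas": [
    [[-0.05,-0.05,0],8],
    [[-0.05,-0.1,0],18],
    [[-0.05,-0.1,0],28],
    [[-0.05,-0.1,0],38],
    [[-0.05,-0.1,0],48],
    [[-0.05,-0.1,0],58],
    [[-0.05,-0.1,0],68],
    [[-0.05,-0.1,0],78],
    [[-0.05,-0.1,0],88],
    [[-0.05,-0.1,0],98]
  ],
  "newtons": 40
}}

```text
t: 16.08
eef_pos: [0.475, -0.1026, 0.0918]
tool_rot: [-0.0, 0.969, -0.246, 0.0]
contact_force: [-4.4, -2.1, 1.9]
gripper_width: 0.308
```

```bash
python3 -c "
from h import *
to(.4763,-.102,.09,70)
o=st()[0];print(o['contact_force'],o['torque'],o['gripper_width'])"
```

```text
pos [ 0.475  -0.1026  0.0918] yaw -28.52 tilt [ 4.e-04 -7.e-04 -1.e+00] q [ 0.44  0.43 -0.43  2.11  0.28  0.66 -0.68] t 16.07
delta [ 0.08 -0.11  0.18] turn -98.5
[-4.35325282 -2.12729419  1.92210877] [-0.47775598  0.88596668  0.05654351] 0.30787798322247384
```

Call:
{"fn": "carry_out", "kwargs": {
  "deltas": [
    [[0,0,0],10],
    [[0,0,0],20],
    [[0,0,0],30],
    [[0,0,0],32],
    [[0,0,0],32]
  ]
}}

```text
t: 16.7
eef_pos: [0.4743, -0.102, 0.0918]
tool_rot: [-0.0, 0.865, -0.503, -0.001]
contact_force: [-4.6, 3.8, 2.0]
gripper_width: 0.312
```

```bash
cat > m.py <<'E'
from h import *
o,M=st();print('yaw',np.degrees(np.arctan2(M[1,0],M[0,0])).round(2),o['eef_pos'].round(4),o['contact_force'].round(1),'tq',o['torque'].round(3),'q7',o['q'][6].round(2),'tau7',o['joint_torque'].round(3)[6],'w',o['gripper_width'].round(3),'t',round(o['t'],2))
E
python3 m.py
```

```text
Traceback (most recent call last):
  File "m.py", line 2, in <module>
    o,M=st();print('yaw',np.degrees(np.arctan2(M[1,0],M[0,0])).round(2),o['eef_pos'].round(4),o['contact_force'].round(1),'tq',o['torque'].round(3),'q7',o['q'][6].round(2),'tau7',o['joint_torque'].round(3)[6],'w',o['gripper_width'].round(3),'t',round(o['t'],2))
                                                                                                                                                                                                                     ^^^^^^^^^^^^^^^^^^^^^^^^
AttributeError: 'float' object has no attribute 'round'
```

```bash
sed -i "s/o\['gripper_width'\].round(3)/round(o['gripper_width'],3)/" m.py; python3 m.py
```

```text
yaw -60.35 [ 0.4743 -0.102   0.0918] [-4.6  3.8  2. ] tq [ 0.551  0.896 -0.027] q7 -1.15 tau7 -0.162 w 0.312 t 16.7
```

Call:
{"fn": "carry_out", "kwargs": {
  "deltas": [
    [[0,0,0],7],
    [[0,0,0],14],
    [[0,0,0],14]
  ]
}}

```text
t: 17.08
eef_pos: [0.4741, -0.1016, 0.0918]
tool_rot: [-0.0, 0.798, -0.603, -0.001]
contact_force: [-3.0, 2.9, 0.4]
gripper_width: 0.312
```

```bash
python3 m.py
```

```text
yaw -74.16 [ 0.4741 -0.1016  0.0918] [-3.   2.9  0.4] tq [ 0.598  0.7   -0.007] q7 -1.36 tau7 -0.566 w 0.312 t 17.07
```

Call:
{"fn": "carry_out", "kwargs": {
  "deltas": [
    [[0,0,0],8],
    [[0,0,0],8],
    [[0,0,0],8]
  ]
}}

```text
t: 17.45
eef_pos: [0.474, -0.1014, 0.0918]
tool_rot: [-0.0, 0.755, -0.655, -0.001]
contact_force: [-2.7, 3.4, 0.6]
gripper_width: 0.309
```

```bash
python3 m.py
```

```text
yaw -81.9 [ 0.474  -0.1014  0.0918] [-2.7  3.4  0.6] tq [0.636 0.597 0.071] q7 -1.47 tau7 -0.039 w 0.309 t 17.45
```

Call:
{"fn": "carry_out", "kwargs": {
  "deltas": [
    [[0,0,0],8],
    [[0,0,0],8],
    [[0,0,0],8]
  ]
}}

```text
t: 17.82
eef_pos: [0.474, -0.1012, 0.0918]
tool_rot: [0.0, 0.709, -0.705, -0.001]
contact_force: [-2.8, 4.0, 0.8]
gripper_width: 0.313
```

```bash
python3 m.py
```

```text
yaw -89.67 [ 0.474  -0.1012  0.0918] [-2.8  4.   0.8] tq [0.819 0.646 0.024] q7 -1.59 tau7 -0.054 w 0.313 t 17.82
```

Call:
{"fn": "carry_out", "kwargs": {
  "deltas": [
    [[0,0,0],8],
    [[0,0,0],8],
    [[0,0,0],8]
  ]
}}

```text
t: 18.2
eef_pos: [0.474, -0.1009, 0.0918]
tool_rot: [-0.0, -0.66, 0.751, 0.001]
contact_force: [-2.3, 5.0, 1.3]
gripper_width: 0.313
```

```bash
python3 m.py
```

```text
yaw -97.38 [ 0.474  -0.1009  0.0918] [-2.3  5.   1.3] tq [0.831 0.549 0.01 ] q7 -1.7 tau7 -0.018 w 0.313 t 18.2
```

Call:
{"fn": "carry_out", "kwargs": {
  "deltas": [
    [[0,0,0],6],
    [[0,0,0],6],
    [[0,0,0],6]
  ]
}}

```text
t: 18.58
eef_pos: [0.4752, -0.1009, 0.0919]
tool_rot: [0.001, -0.621, 0.784, 0.0]
contact_force: [2.2, 2.1, -5.2]
gripper_width: 0.313
```

```bash
python3 m.py
```

```text
yaw -103.18 [ 0.4752 -0.1009  0.0919] [ 2.2  2.1 -5.2] tq [ 0.612 -0.822  0.036] q7 -1.79 tau7 -0.051 w 0.313 t 18.57
```

Call:
{"fn": "carry_out", "kwargs": {
  "deltas": [
    [[0,0,0],6],
    [[0,0,0],6],
    [[0,0,0],6]
  ]
}}

```text
t: 18.95
eef_pos: [0.4766, -0.1014, 0.092]
tool_rot: [0.002, -0.581, 0.814, -0.001]
contact_force: [5.3, 1.5, -8.8]
gripper_width: 0.307
```

```bash
python3 m.py
```

```text
yaw -109.02 [ 0.4766 -0.1014  0.092 ] [ 5.3  1.5 -8.8] tq [ 0.348 -1.158 -0.054] q7 -1.87 tau7 -0.001 w 0.307 t 18.95
```

Call:
{"fn": "carry_out", "kwargs": {
  "deltas": [
    [[0,0,0],6],
    [[0,0,0],6],
    [[0,0,0],6]
  ]
}}

```text
t: 19.32
eef_pos: [0.4779, -0.102, 0.092]
tool_rot: [0.003, -0.538, 0.843, -0.002]
contact_force: [5.7, -0.0, -9.6]
gripper_width: 0.311
```

```bash
python3 m.py
```

```text
yaw -114.84 [ 0.4779 -0.102   0.092 ] [ 5.7 -0.  -9.6] tq [ 0.029 -1.306  0.025] q7 -1.96 tau7 0.001 w 0.311 t 19.32
```

```bash
python3 - <<'E'
from h import *
o,M=st();print(o['q'].round(3),o['joint_torque'].round(2),M.round(4))
c=get_calibration('wrist');w=snap('wrist','w7.png');s=snap('side','s7.png')
print(proj(c,(.476,-.102,.096)))
W=np.zeros((600,800,3),np.uint8)
W[:420,:500]=cv2.resize(w[140:],(840,420),interpolation=2)[:,170:670];W[:360,500:]=cv2.resize(s[120:240,250:350],(300,360),interpolation=2)
cv2.imwrite('pics/c7.png',W[:,:,::-1])
E
```

```text
[ 0.135  0.397 -0.062  2.124  0.04   0.616 -1.96 ] [  0.63 -48.35   1.04 -16.99   0.1    1.83   0.  ] [[-4.201e-01 -9.074e-01  6.100e-03]
 [-9.075e-01  4.201e-01  3.000e-04]
 [-2.900e-03 -5.400e-03 -1.000e+00]]
[311.6978621  285.56867259]
```

View pics/c7.png

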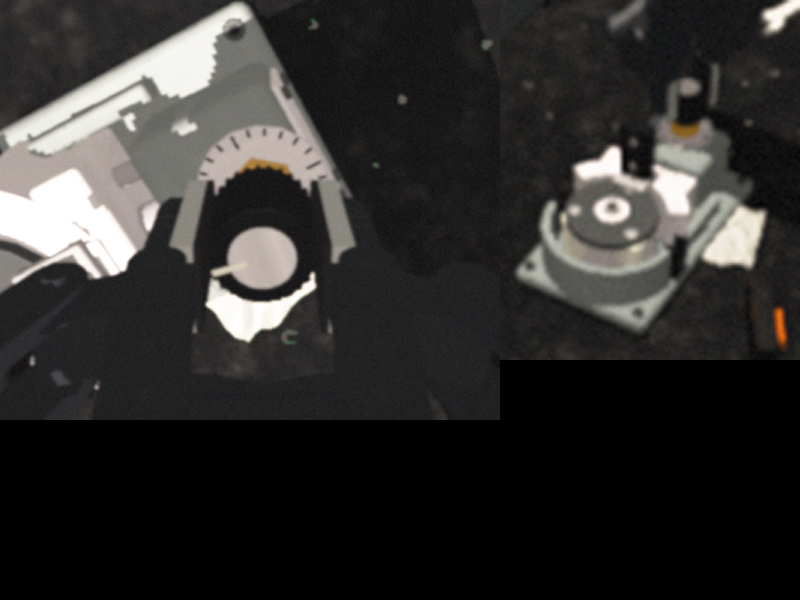

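```bash
python3 - <<'E'
from h import *
from scipy.spatial.transform import Rotation as R
o,M=st();c7=get_calibration('wrist');T7=np.array(c7['world_from_camera'])
# w6 camera pose from its tool pose
L=np.eye(4);L[:3,:3]=M;L[:3,3]=o['eef_pos'];rel=np.linalg.inv(L)@T7
a=np.radians(69.95);L6=np.eye(4);L6[:3,:3]=[[np.cos(a),np.sin(a),0],[np.sin(a),-np.cos(a),0],[0,0,-1]];L6[:3,3]=[.4768,-.1009,.1565]
c6=dict(c7);c6['world_from_camera']=L6@rel
for fn,c,(r,k) in [('w6.png',c6,(238,288)),('w7.png',c7,(312,288))]:
    im=cv2.imread('pics/'+fn);g=cv2.cvtColor(im,6)
    R0=40;sub=g[r-R0:r+R0,k-R0:k+R0]
    m=(sub>110).astype(np.uint8);n,l,s,ce=cv2.connectedComponentsWithStats(m);i=l[R0,R0]
    ys,xs=np.nonzero(l==i);P=np.array([px2z(c,(y+r-R0,x+k-R0),.096)[:2] for y,x in zip(ys,xs)])
    cen=np.median(P,0);d=P-cen;rr=np.hypot(*d.T)
    far=d[rr>np.percentile(rr,97)]
    print(fn,s[i],cen,rr.max(),np.degrees(np.arctan2(*far.mean(0)[::-1])),len(far),rr.mean())
    cv2.imwrite('pics/d_'+fn,cv2.resize(im[r-R0:r+R0,k-R0:k+R0],(400,400),interpolation=2))
print(o['eef_pos'])
E
python3 -c "
import cv2,numpy as np
cv2.imwrite('pics/d.png',np.hstack([cv2.imread('pics/d_w6.png'),cv2.imread('pics/d_w7.png')]))"
```

```text
w6.png [ 15  27  40  29 732] [ 0.47504661 -0.09959841] 0.012384090626282217 -104.60288691499728 22 0.0057239820633279625
w7.png [   6   20   57   41 1566] [ 0.47587699 -0.10242653] 0.01316658711927727 85.9034212695621 47 0.006029297154308837
[ 0.47784973 -0.10200597  0.09204246]
```

View pics/d.png

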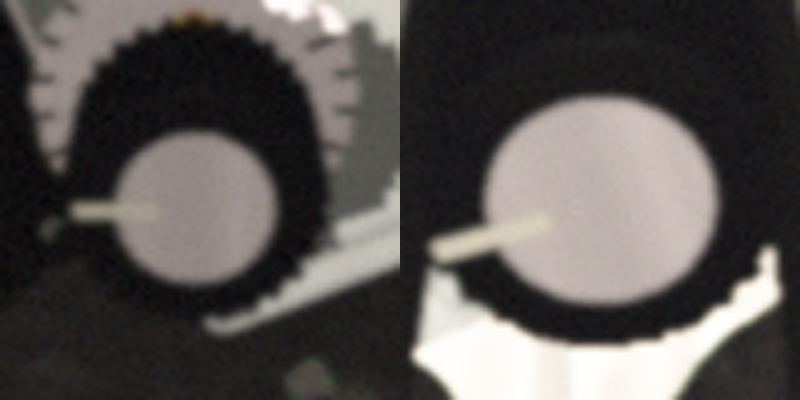

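Call:
{"fn": "carry_out", "kwargs": {
  "deltas": [
    [[0,0,0],0],
    [[0,0,0],0],
    [[0,0,0],0],
    [[0,0,0],0]
  ],
  "hand": 0.5
}}

```text
t: 19.92
eef_pos: [0.4777, -0.1021, 0.0922]
tool_rot: [0.003, -0.539, 0.843, -0.002]
contact_force: [0.5, -0.6, -0.4]
gripper_width: 0.5
```

```bash
python3 m.py; python3 -c "
from h import *
to(.4758,-.1016,.0905)
E=0
c=get_calibration('wrist');g=cv2.cvtColor(snap('wrist','w8.png'),7)
p=proj(c,(.4758,-.1018,.096));print(p)
r,k=[int(round(v)) for v in p]
sub=cv2.medianBlur(g,3)[r-45:r+45,k-60:k+60]
for row in sub[::6]: print(' '.join('%3d'%v for v in row[::5]))
"
```

```text
yaw -114.83 [ 0.4777 -0.1021  0.0922] [ 0.5 -0.6 -0.4] tq [0.03  0.03  0.032] q7 -1.96 tau7 0.006 w 0.5 t 19.93
pos [ 0.4777 -0.1021  0.0922] yaw -114.83 tilt [-0.0028 -0.0054 -1.    ] q [ 0.14  0.4  -0.06  2.12  0.04  0.62 -1.96] t 19.93
delta [0.03 0.2  0.16] turn 0
[312.0674106  284.89458582]
141  49  42 119 163 187 192  31  24  23  24  25  26  25  25  25  26  27  36 195 183 124 189  49
135  31  38 122 140 165 112  24  25  27  24  25  25  26  25  26  25  25  26 108 193 161 154  77
 77  30  40 217 148 191  45  24  24  27  27  28  30  33  31  26  22  24  25  44 187 122 115  53
 34  30  42 242 242 153  25  26  27  29  27  28  27  29  28  28  26  25  25  26 136 120 120  41
 30  30  39 241 241 231  26  28  27  29  29  75 123 126  70  29  26  26  25  24 115 122 122  39
 30  30  33 240 242 175  24  26  25  84 189 188 190 197 203 196  70  27  27  26  88 121 117  34
 29  29  35 234 241  83  25  26  60 194 191 189 188 195 201 200 197  48  26  26  63 247 150  31
 29  29  47 229 236  79  25  26 152 194 192 189 188 192 198 203 198 134  25  27 154 251 254 107
 30  30 179 253 234 203  26  28 150 201 210 190 188 187 194 202 199 128  25  29 243 251 254 237
 30  29 219 200 167 226 207 206 145 194 195 191 188 188 191 197 198  33  25 135 252 250 223  56
 29  31 166 170 137 147 205  39  26  45 189 193 189 188 188 177  37  27  47 251 249  82  56  52
 28  63 169 167 214 235 237 207  95  26  26  31  49  47  31  26  26 189 252 219  65  61  59  55
 29 127 168 172 237 236 242 254 253 253 171  58  52  30 110 209 251 252  49  46  53  62  60  52
 31 165 166 168  95  78 252 254 252 254 248 244 254 252 252 254 235  54  48  50  51  56  49  44
 70 249 170 126  51  46  49 250 252 254 248 242 254 248 252 250  50  48  49  52  44  50  46  45
```

```bash
cat > idx.py <<'E'
from h import *
def index(g,c,guess=(.4758,-.1018)):
    p=proj(c,(*guess,.096));r,k=[int(round(v)) for v in p]
    m=np.zeros_like(g);m[r-45:r+45,k-45:k+45]=(cv2.medianBlur(g,3)[r-45:r+45,k-45:k+45]>110)*255
    m=cv2.morphologyEx(m,cv2.MORPH_OPEN,cv2.getStructuringElement(2,(15,15)))
    n,l,s,ce=cv2.connectedComponentsWithStats(m);i=min(range(1,n),key=lambda i:np.hypot(ce[i][1]-r,ce[i][0]-k))
    cen=px2z(c,(ce[i][1],ce[i][0]),.096)
    A=np.radians(np.arange(0,360,.5));prof=np.zeros(len(A))
    for rad in np.arange(.0095,.0126,.0005):
        q=np.array([proj(c,cen+rad*np.array([np.cos(a),np.sin(a),0])) for a in A],np.float32)
        prof+=cv2.remap(g,q[None,:,1],q[None,:,0],1)[0].astype(float)/7
    j=np.argmax(cv2.blur(prof[None],(9,1),borderType=4)) ; w=np.clip(np.roll(prof,360-j)[330:391]-60,0,None)
    return cen[:2].round(4),round(np.degrees(A[j])+(w@np.arange(-15,15.5,.5))/w.sum(),1),prof.max().round(),s[i][2:]
def look(fn):
    c=get_calibration('wrist');return index(cv2.cvtColor(snap('wrist',fn),7),c)
E
cat > t.py <<'E'
from idx import *
o,M=st();c=get_calibration('wrist');L=np.eye(4);L[:3,:3]=M;L[:3,3]=o['eef_pos'];rel=np.linalg.inv(L)@np.array(c['world_from_camera'])
for fn,yaw,p in [('w6.png',69.95,(.4768,-.1009,.1565)),('w7.png',-114.84,(.4779,-.102,.092)),('w8.png',-114.83,(.4777,-.1021,.0922))]:
    a=np.radians(yaw);K=np.eye(4);K[:3,:3]=[[np.cos(a),np.sin(a),0],[np.sin(a),-np.cos(a),0],[0,0,-1]];K[:3,3]=p
    d=dict(c);d['world_from_camera']=K@rel
    print(fn,index(cv2.cvtColor(cv2.imread('pics/'+fn),6),d))
E
python3 t.py
```

```text
w6.png (array([ 0.4753, -0.0993]), np.float64(251.9), np.float64(141.0), array([ 30,  29, 697], dtype=int32))
w7.png (array([ 0.4757, -0.1027]), np.float64(85.3), np.float64(202.0), array([  46,   41, 1500], dtype=int32))
w8.png (array([ 0.4756, -0.1027]), np.float64(85.6), np.float64(209.0), array([  46,   41, 1511], dtype=int32))
```

Call:
{"fn": "carry_out", "kwargs": {
  "deltas": [
    [[0,0.2,0.1],0],
    [[0,0.2,0.1],0],
    [[0,0.2,0.1],0]
  ]
}}

```text
t: 20.35
eef_pos: [0.476, -0.1012, 0.0911]
tool_rot: [0.003, -0.539, 0.843, -0.002]
contact_force: [0.0, 0.1, 0.2]
gripper_width: 0.505
```

Call:
{"fn": "carry_out", "kwargs": {
  "deltas": [
    [[0,0,0],0],
    [[0,0,0],0],
    [[0,0,0],0],
    [[0,0,0],0],
    [[0,0,0],0]
  ],
  "hand": 0,
  "newtons": 80
}}

```text
t: 20.98
eef_pos: [0.4761, -0.1011, 0.0915]
tool_rot: [0.003, -0.539, 0.843, -0.002]
contact_force: [-0.8, -0.1, 5.6]
gripper_width: 0.303
```

```bash
python3 m.py; python3 -c "
from idx import *
print(look('w9.png'))"
```

```text
yaw -114.82 [ 0.4761 -0.1011  0.0915] [-0.8 -0.1  5.6] tq [ 0.116  0.332 -0.019] q7 -1.96 tau7 0.003 w 0.303 t 20.98
(array([ 0.4757, -0.1028]), np.float64(85.6), np.float64(199.0), array([  47,   42, 1535], dtype=int32))
```

Call:
{"fn": "carry_out", "kwargs": {
  "deltas": [
    [[0,0,0],4],
    [[0,0,0],8],
    [[0,0,0],8]
  ]
}}

```text
t: 21.4
eef_pos: [0.477, -0.1016, 0.0917]
tool_rot: [0.003, -0.48, 0.877, -0.002]
contact_force: [1.8, -2.5, -1.8]
gripper_width: 0.298
```

```bash
python3 m.py; python3 -c "
from idx import *
print(look('w10.png'))"
```

```text
yaw -122.66 [ 0.477  -0.1016  0.0917] [ 1.8 -2.5 -1.8] tq [-0.524 -0.526  0.961] q7 -2.08 tau7 -1.265 w 0.298 t 21.4
(array([ 0.4757, -0.1027]), np.float64(84.1), np.float64(203.0), array([  46,   41, 1520], dtype=int32))
```

Call:
{"fn": "carry_out", "kwargs": {
  "deltas": [
    [[0,0,0],-10],
    [[0,0,0],-20],
    [[0,0,0],-30],
    [[0,0,0],-40],
    [[0,0,0],-50],
    [[0,0,0],-60],
    [[0,0,0],-70],
    [[0,0,0],-80],
    [[0,0,0],-88],
    [[0,0,0],-88]
  ]
}}

```text
t: 22.7
eef_pos: [0.4764, -0.0997, 0.0916]
tool_rot: [-0.002, 0.955, -0.297, 0.003]
contact_force: [-0.8, 4.9, 3.1]
gripper_width: 0.3
```

```bash
python3 m.py; python3 -c "
from idx import *
print(look('w11.png'))"
```

```text
yaw -34.52 [ 0.4764 -0.0997  0.0916] [-0.8  4.9  3.1] tq [1.312 0.563 0.035] q7 -0.77 tau7 0.507 w 0.3 t 22.7
(array([ 0.4759, -0.1032]), np.float64(170.9), np.float64(135.0), array([  44,   39, 1348], dtype=int32))
```

Call:
{"fn": "carry_out", "kwargs": {
  "deltas": [
    [[0,0,0],-2.8],
    [[0,0,0],-2.8],
    [[0,0,0],-2.8],
    [[0,0,0],-2.8]
  ]
}}

```text
t: 23.25
eef_pos: [0.4763, -0.0996, 0.0917]
tool_rot: [-0.002, 0.962, -0.274, 0.003]
contact_force: [1.6, 0.2, 2.3]
gripper_width: 0.297
```

```bash
python3 m.py; python3 -c "
from idx import *
print(look('w12.png'))
snap('side','s12.png');snap('top','t12.png')
for cam in ['side','top']:
  c=get_calibration(cam)
  for q,z in [('gauge_thin',.09),('gauge_thick',.055)]:
    for d in models.spot_in(q,cam): print(cam,q,d['centre'],round(d['score'],2),px2z(c,d['centre'],z).round(3))
"
```

```text
yaw -31.83 [ 0.4763 -0.0996  0.0917] [1.6 0.2 2.3] tq [ 0.301  0.223 -0.016] q7 -0.73 tau7 0.026 w 0.297 t 23.25
(array([ 0.4759, -0.1032]), np.float64(173.5), np.float64(135.0), array([  44,   39, 1346], dtype=int32))
side gauge_thin [305.7, 265.0] 0.96 [0.334 0.276 0.09 ]
side gauge_thin [170.7, 295.5] 0.67 [ 0.471 -0.025  0.09 ]
side gauge_thin [341.1, 222.9] 0.55 [0.35  0.362 0.09 ]
side gauge_thick [250.0, 232.5] 0.63 [0.467 0.194 0.055]
top gauge_thin [272.3, 217.0] 0.66 [0.349 0.239 0.09 ]
top gauge_thin [204.8, 362.4] 0.59 [ 0.468 -0.032  0.09 ]
top gauge_thin [261.5, 167.0] 0.49 [0.371 0.331 0.09 ]
top gauge_thick [211.0, 241.4] 0.51 [0.464 0.197 0.055]
top gauge_thick [202.3, 360.4] 0.36 [ 0.476 -0.033  0.055]
```

```bash
python3 -c "
from station import bot
print(bot.hand_in())"; python3 m.py
```

```text
the job is handed in; nothing more can be done
None
the job is handed in; nothing more can be done
```

I put the thin gauge in the gap and seated the thumbscrew, then backed it off a quarter turn. The job was handed in at about 23.4 s with the gripper still holding the screw at 80 N.

- **Gauge:** The blade slid in freely, and the flange met the top at the expected height with about 21 N of push before I let go. A picture straight after showed it upright in the gap. At the end both fixed cameras still found it there and the thick gauge in the stand. I did not re-check how flat the flange sat after turning the screw.
- **Seating:** On the first turn, at 40 N grip, the pads slipped near the end. The index line showed the screw had turned 166° while the tool had turned 185°. I re-gripped on centre at 80 N and turned further. The screw moved only about 1.5° more and the torque rose to about 1 N m, so I took it as seated.
- **Back-off:** The index line reads 89.4° back from the seated position and the tool angle reads 90.9°. They disagree by 1.5°, which I put down to wind-up or slip at the pads and the accuracy of reading the line.
- **Final state:** Side force was under 2 N and torque about zero.

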